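# Close up the disc spinner's drive box

### The job

Close up the drive box of the disc spinner: first swing its open purple access panel down onto the two spring pins, then turn the orange wing of the quarter-turn fastener clockwise until the white line on the wing is in line with the two white marks on the panel. Then press the panel firmly home, flush on the frame, against its springs, and finish while still holding it pressed there; leave everything lying about where it is.

Things in the scene. Friction and masses are not known exactly. Their poses are not given: they have to be found in the camera images.
- drivebox: White drive box of a disc spinner, fixed: 340 (x) by 200 (y) by 85 mm high, yawed by up to 0.4 rad. Origin: centre of its underside; x from its front (robot side) to its rear, z up. Rear half: platter, centre 75 mm behind the origin, radius 86, top 100 mm above the table, spindle up to 119. Front half: open bay closed by the access panel.
- lip: Front wall of the box's frame, 25 mm thick, 200 mm wide and 85 mm high; the underside of the panel's free edge comes to rest on its top. Origin at the centre of its underside, 157.5 mm in front of the drive box's origin, same axes.
- panel: Purple access panel 170 mm wide, 5 thick, 0.13 kg. Origin on its hinge line at mid-width, level with its underside: 15 mm in front of the drive box's origin, 85 mm above the table. It reaches along its own -x from 6 to 148 mm (free edge, robot side). z: normal of its outer face, which lies at z = 5 mm. Two white marks at y = 0, before and behind the fastener, show where the wing's line must point.
- cover_hinge (a joint): Opening angle of the panel, rad: 0 is flush on the frame, positive is free edge up (starts at 0.45 to 0.8). Axis along the box's y through the panel's origin; 0.22 N m of friction, so the panel stays where it is left. Let go when down, it rests ajar on the spring pins at about 0.09. With the fastener not aligned it cannot go below about 0.06.
- spring_pins (a joint): How far the two brass spring pins under the panel are pressed in, m: 0 is 12 mm out of the frame, 0.012 is panel flush. They stand 137 mm from the hinge, 60 mm either side of the middle, and push up with 4 N in all when out, 7 N when flush: pressing the panel home at the fastener takes about 10 N, and they lift it again when let go.
- fastener (a joint): Angle of the quarter-turn fastener about the panel's normal, rad: 0 is aligned (wing along the panel's x, its line in line with the marks), positive is counter-clockwise from above. Starts at 0.95 to 1.45, stops at -0.35 and 1.75; friction 0.05 N m, stays where left. Only when aligned does the cross-bar below it pass the catch plate's slot (10 mm wide) in the box.
- wing (a point): Point to grip on the fastener's orange wing: on its axis (110 mm from the hinge, mid-width), 28 mm above the panel's outer face. The wing is a bar 44 mm long (this point's x), 10 mm thick (its y), from 8 to 36 mm above the panel's face, on a steel boss 28 mm across and 8 mm high. z: the panel's normal.
- disc_orange: Bystander: loose printed disc, orange and yellow, 120 mm across, 4 mm thick, lying between robot and drive box; origin centre of underside.
- disc_teal: Bystander: loose printed disc, teal and orange, 150 mm across, 4 mm thick, on the right; origin centre of underside.
- disc_striped: Bystander: loose printed disc, black and cream rings, 160 mm across, 4 mm thick, on the left; origin centre of underside.
- tape: Bystander: yellow roll of tape, 70 mm across and 20 mm high, lying left of the drive box; origin centre of underside.
- screwdriver: Bystander: screwdriver 170 mm long lying right of the drive box, along it; origin under its middle.
- mug: Bystander: white mug, 80 mm across and 90 mm high, handle to its +y, on the left; origin centre of underside.
- paint_jar: Bystander: blue paint jar, 60 mm across and 80 mm high, on the right; origin centre of underside.

How it is judged:
By the outcome, as a careful person would: the job done as asked, in the order asked, and still so for the second after the job is handed in, while the arm keeps its last pose, push and grip.
It also fails if it takes over 48 s, if anything falls off the work surface, if the arm or the gripper's body presses on something with over 40 N, if the wrist force passes 120 N, or if a joint passes its speed limit or range.

### The arm

A 7-joint arm with a two-finger parallel gripper is mounted at the origin on the work surface. World frame = base frame: x ahead of the robot, y to its left, z up, the work surface at z = 0. Lengths are in m, angles in rad, forces in N, time in s.
With the tool pointing down it reaches from about 0.425 to 0.95 m from the base axis. Payload 4.7 kg.
Tool frame: the origin (TCP) lies between the finger pads; the fingertips stand 25 mm ahead of it and the grasp point (between the pads) lies 6 mm ahead of it; z points along the fingers, y is the line along which they close (so a half turn about z gives the same grasp; the last joint's range is limited). The gripper opens to 85 mm and grips with 20 to 120 N. Pads are 22 mm wide; open, the fingers measure 114 mm over their backs; the gripper's body (76 mm by 85 mm) begins 54 mm behind the grasp point. The pads swing forward as they close: fully open they stand 13 mm farther back than shut.
Start: joints at [-1.185, 0.469, -0.049, 1.532, 0.024, 1.141, -0.082], TCP at [0.272, 0.618, 0.23] pointing down, gripper open.
Joint ranges: [-2.59, 2.59], [-0.33, 1.99], [-1.39, 1.29], [0.1, 2.45], [-1.04, 4.18], [0.21, 1.99], [-2.66, 2.66]. Speed limits (rad/s): [2.57, 2.57, 3.14, 3.14, 3.14, 3.14, 3.14].

### API

Orientations are given as a 3x3 rotation matrix whose columns are the frame's x, y, z axes.
In Python, from rig import * gives the robot as it stands. Calls block until the motion is done:
- movep(position, orientation): joint-space move of the TCP to a pose.
- move_l(position, attitude=None, feed=0.15, until_force=None): straight line of the TCP; attitude=None keeps the orientation; feed is the mean speed in m/s. With until_force (N) it stops when the force on the tool has changed by that much, and returns True; else False.
- move_joints(angles): joint-space move.
- command_gripper(opening, newtons=None): finger opening in m; newtons is the grip in N (None keeps the last); returns when the fingers have stopped.
- sleep(seconds).
- inverse_kinematics(position, orientation): joint angles nearest the present ones, or None.
- sense(): the state.
- camera(name): name is "scene" or "top" or "wrist"; returns (picture, depth): 400x640x3 uint8, red, green, blue; 400x640 float32, m along the optical axis (not along the pixel's ray), 0 where there is no reading.
- camera_params(name): a dict with "K" (3x3 intrinsics, pixels), "position" and "rotation" of the camera in the world; the wrist camera has in their place "tool_from_camera" (4x4, takes a point from camera to tool coordinates, whose origin is the TCP and whose axes are the flange's). Camera axes: x right, y down, z forward; pixel columns grow to the right and rows downward; lengths in m; the calibration is good to about 2 mm. A picture is of the moment at which its call begins: read the wrist's pose just before it. camera_params takes no time and is no camera call.
A pose or a line that the arm cannot do raises Unreachable and nothing moves.
- finish_job(): hands the job in; it is judged then, once.
The state is a dict: "time_s": time; "joint_pos": joint angles; "qd": joint speeds; "joint_efforts": joint torques, N m; "position": TCP position; "tcp_rot": TCP orientation; "wrist_force": force on the tool from outside, world axes, zero at the start; "ft_torque": the same for the moment, N m; "finger_gap": finger opening in m; "gripper_force": force on a finger pad.
Only numpy, scipy, OpenCV 4.12 (cv2) and the standard library are available. Lean on these libraries where they do the work, as an engineer would, in place of code of your own. Each camera call takes 0.05 s, during which the arm holds its last target. There are 200 camera calls.

## Working session

There is one attempt and no reset: what is moved stays moved. The work goes in short steps, each a Python script; the robot and the scene stay as the last script left them, time stands still between calls to the robot, and variables do not carry over. Pictures are saved under pics/ and viewed, at most 10 in all, crops included, and the job is handed in when it is done.

```bash
mkdir -p pics; ls
python3 - <<'E'
from rig import *
import cv2,numpy as np
ims=[]
for n in("scene","top"):
    p,d=camera(n); np.savez(f"pics/{n}.npz",p=p,d=d,**camera_params(n))
    cv2.imwrite(f"pics/{n}.png",p[...,::-1]); print(n,camera_params(n),(d>0).mean())
print(sense()["time_s"])
E
```

```text
pics
scene {'K': array([[477.65032866,   0.        , 318.82477255],
       [  0.        , 477.65032866, 200.50467264],
       [  0.        ,   0.        ,   1.        ]]), 'position': array([1.23793218, 0.51030454, 1.24584377]), 'rotation': array([[-0.60559301,  0.62911846, -0.48730592],
       [ 0.79563734,  0.49005389, -0.3561017 ],
       [ 0.01477601, -0.60337149, -0.79732335]])} 0.995828125
top {'K': array([[381.18308075,   0.        , 325.96867773],
       [  0.        , 381.18308075, 195.08041186],
       [  0.        ,   0.        ,   1.        ]]), 'position': array([ 0.40141962, -0.02021867,  1.45263023]), 'rotation': array([[ 0.02438731, -0.99390164,  0.10753973],
       [-0.99963781, -0.02301973,  0.01394028],
       [-0.01137973, -0.10784074, -0.99410305]])} 0.99594140625
0.1
```

View pics/scene.png

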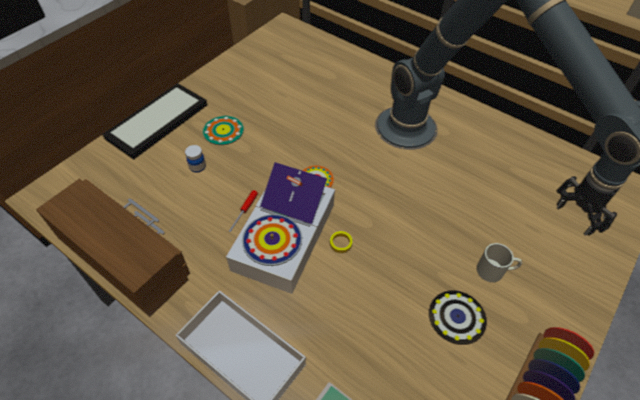

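View pics/top.png

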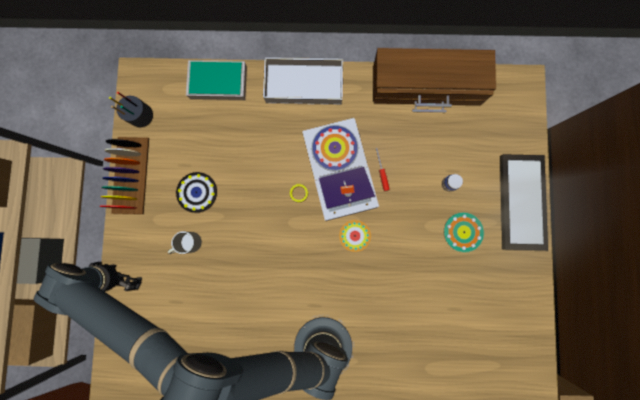

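The top view shows the box with its panel at about (347,188), the orange wing at (347,190), the platter at (335,147) and the orange disc at (355,236). The scene view shows the panel raised around (293,192).

```bash
cat > h.py <<'E'
import numpy as np,cv2
def cloud(d,K,R,t):
    v,u=np.indices(d.shape); 
    c=np.stack([(u-K[0,2])/K[0,0]*d,(v-K[1,2])/K[1,1]*d,d],-1)
    return c@R.T+t
def hsv(p): return cv2.cvtColor(p,cv2.COLOR_RGB2HSV)
def blob(m):
    n,l,s,c=cv2.connectedComponentsWithStats(m.astype(np.uint8)); i=1+np.argmax(s[1:,4]); return l==i
def plane(P):
    for _ in range(4):
        c=P.mean(0); n=np.linalg.svd(P-c,full_matrices=False)[2][2]; r=(P-c)@n
        P=P[abs(r)<max(2*r.std(),.002)]
    return c,n*np.sign(n[2]),r.std()
E
python3 - <<'E'
from h import *
for n in("top","scene"):
    f=np.load(f"pics/{n}.npz"); H=hsv(f["p"]); X=cloud(f["d"],f["K"],f["rotation"],f["position"])
    h,s,v=[H[...,i].astype(int) for i in range(3)]
    m=(h>120)&(h<150)&(s>90)&(v>40)&(X[...,2]>.08)&(X[...,2]<.25)&(X[...,0]<1.0)
    b=blob(m); c,nn,r=plane(X[b]); yaw=np.arctan2(nn[1],nn[0]); th=np.arccos(nn[2])
    print(n,b.sum(),np.argwhere(b).min(0),np.argwhere(b).max(0),"c",c,"n",nn,"std",r,"yaw",yaw,"th",th)
    o=(h<18)&(s>150)&(v>120); o&=cv2.dilate(b.astype(np.uint8),np.ones((15,15)))>0
    o&=((X-c)@nn>.004); o=blob(o); P=X[o]; print(" wing",o.sum(),P.mean(0),"height",np.percentile((P-c)@nn,[5,50,95]))
    ex=np.array([np.cos(yaw),np.sin(yaw),0]);ey=np.cross([0,0,1],ex)
    # platter top / white frame points
    w=(s<60)&(v>140)&(abs(X[...,2]-.085)<.008)&(np.linalg.norm(X[...,:2]-c[:2],axis=-1)<.35)
    w=cv2.morphologyEx(w.astype(np.uint8),cv2.MORPH_OPEN,np.ones((2,2)))>0
    a=X[w]@ex; q=X[w]@ey
    print(" white",w.sum(),cv2.minAreaRect(X[w][:,:2].astype(np.float32)))
    g=X[(abs(X[...,2]-.1)<.006)&(np.linalg.norm(X[...,:2]-c[:2]-.12*ex[:2],axis=-1)<.13)&(s>90)]
    print(" platter",len(g),g.mean(0), cv2.minEnclosingCircle(g[:,:2].astype(np.float32)), "panel y-mid",c@ey,"platter y",g.mean(0)@ey)
E
```

```text
top 1214 [168 320] [207 373] c [ 0.57474789 -0.06914746  0.13194356] n [0.52980572 0.15186562 0.83441161] std 0.0015712734571842885 yaw 0.27915898681879137 th 0.5837319889941754
 wing 73 [ 0.55897705 -0.07263758  0.17400646] height [0.01174509 0.02693159 0.03796083]
 white 1500 ((0.6287764310836792, -0.06134901940822601), (0.41417908668518066, 0.21295323967933655), 16.068758010864258)
 platter 1078 [ 0.70820268 -0.02998871  0.10030967] ((0.6907657384872437, -0.03656666353344917), 0.11424508690834045) panel y-mid -0.22484081661119393 platter y -0.223971105262301
scene 2323 [163 261] [222 325] c [ 0.58133405 -0.06538757  0.129385  ] n [0.52641374 0.14907767 0.837057  ] std 0.0023347285986510123 yaw 0.2759688405013773 th 0.5789145642238593
 wing 6 [ 0.66422278 -0.04337316  0.10158845] height [0.02094212 0.02437799 0.0256406 ]
 white 1668 ((0.9284570217132568, 0.1351422369480133), (0.9299020767211914, 0.2852522134780884), 33.426761627197266)
 platter 1880 [ 0.70652968 -0.03050265  0.09981286] ((0.6932141184806824, -0.04228027164936066), 0.11751798540353775) panel y-mid -0.22131488006744485 platter y -0.22186315300608003
```

Run:
```python
from rig import *
from h import *
yaw=.277; c,s=np.cos(yaw),np.sin(yaw)
R=np.array([[c,s,0],[s,-c,0],[0,0,-1.]])
p=sense()["position"]; print(sense()["tcp_rot"])
for k in (1,-1):
    print(inverse_kinematics([.53,-.075,.36],R*np.array([k,k,1])))
print(camera_params("wrist"))
try: move_l([p[0],p[1],.36],feed=.25)
except Unreachable as e: print(e)
k=1 if inverse_kinematics([.53,-.075,.36],R) is not None else -1
movep([.53,-.075,.36],R*np.array([k,k,1])); 
st=sense(); a,d=camera("wrist"); w=camera_params("wrist")
np.savez("pics/w1.npz",p=a,d=d,K=w["K"],T=w["tool_from_camera"],R=st["tcp_rot"],t=st["position"])
cv2.imwrite("pics/w1.png",a[...,::-1]); print(st["time_s"],st["joint_pos"])
```

```text
[[-9.15209429e-01  4.02977975e-01 -6.72855777e-04]
 [ 4.02978532e-01  9.15207892e-01 -1.67853751e-03]
 [-6.06107287e-05 -1.80735979e-03 -9.99998365e-01]]
[-0.61854814  0.16775057  0.79856591  1.71230179 -0.12399241  1.31358275
 -1.08915144]
[-0.40876419  0.14908002  0.54434014  1.70317181 -0.07966203  1.31142284
  1.99891568]
{'K': array([[325.82910174,   0.        , 318.72127364],
       [  0.        , 325.82910174, 199.54886284],
       [  0.        ,   0.        ,   1.        ]]), 'tool_from_camera': array([[ 5.85391257e-04, -9.59436849e-01, -2.81923021e-01,
         7.09347237e-02],
       [ 9.99999827e-01,  5.47581083e-04,  2.12900980e-04,
         6.47935049e-04],
       [-4.98893324e-05, -2.81923097e-01,  9.59437004e-01,
        -1.45141469e-01],
       [ 0.00000000e+00,  0.00000000e+00,  0.00000000e+00,
         1.00000000e+00]])}
3.3833 [-0.59285928  0.16480788  0.76403677  1.71092836 -0.11766133  1.31310418
 -1.09700668]
```

View pics/w1.png

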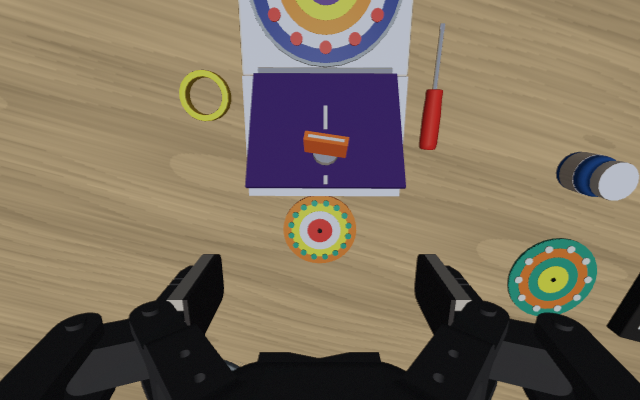

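The wrist view shows the panel as a purple quad, columns 246–405 and rows 73–188. The wing is at (326,143), tilted slightly from crosswise, and the white marks are at (325,117) and (325,180).

```bash
cat >> h.py <<'E'
def locate(fn,zmin=.08):
    f=np.load(fn); T=f["T"]; R=f["R"]@T[:3,:3]; t=f["R"]@T[:3,3]+f["t"]; K=f["K"]
    X=cloud(f["d"],K,R,t); H=hsv(f["p"]); h,s,v=[H[...,i].astype(int) for i in range(3)]
    b=blob((h>120)&(h<150)&(s>90)&(v>40)&(X[...,2]>zmin)&(np.arange(400)[:,None]<300))
    c,n,r=plane(X[b]); yaw=np.arctan2(n[1],n[0]) ; th=np.arccos(n[2])
    cn=cv2.findContours(b.astype(np.uint8),0,2)[0]; cn=max(cn,key=cv2.contourArea)
    q=cv2.approxPolyDP(cv2.convexHull(cn),.03*cv2.arcLength(cn,True),True)[:,0].astype(float)
    ray=lambda uv:np.c_[(uv-K[[0,1],[2,2]])/K[0,0],np.ones(len(uv))]@R.T
    Q=(lambda D:t+D*(((c-t)@n)/(D@n))[:,None])(ray(q))
    o=blob((h<20)&(s>150)&(v>90)&((X-c)@n>.006)&(cv2.dilate(b.astype(np.uint8),np.ones((25,25)))>0)&((X-c)@n<.05))
    return dict(c=c,n=n,std=r,yaw=yaw,th=th,q=q,Q=Q,W=X[o],X=X,s=s,v=v,h=h)
E
python3 - <<'E'
from h import *
L=locate("pics/w1.npz"); 
for k in("c","n","std","yaw","th","q","Q"): print(k,L[k])
Q=L["Q"]; q=L["q"]; o=np.argsort(q[:,1]); hi,lo=Q[o[:2]],Q[o[2:]]
e=lambda a:a[np.argmin(a[:,1])]-a[np.argmax(a[:,1])]
d=e(hi)+e(lo); print("edge yaw",np.arctan2(d[0],-d[1])*1, "widths",np.linalg.norm(e(hi)),np.linalg.norm(e(lo)),"len",np.linalg.norm(hi.mean(0)-lo.mean(0)))
n=L["n"]; print("hinge", Q.mean(0)-n*.005+.077*(hi.mean(0)-lo.mean(0))/np.linalg.norm(hi.mean(0)-lo.mean(0)))
W=L["W"]; hh=(W-L["c"])@n; print("wing h",np.percentile(hh,[5,50,95]),len(W))
T=W[hh>np.percentile(hh,95)-.004]; ex=(hi.mean(0)-lo.mean(0));ex/=np.linalg.norm(ex);ey=np.cross(n,ex)
P=np.c_[T@ex,T@ey]; r=cv2.minAreaRect(P.astype(np.float32)); print("rect",r, "ctr",T.mean(0)); m=np.linalg.svd(P-P.mean(0),full_matrices=False)[2][0]; print("wing ang",np.arctan(m[1]/m[0]),"along",(T.mean(0)-Q.mean(0))@ex,(T.mean(0)-Q.mean(0))@ey)
E
```

```text
c [ 0.57650207 -0.06788292  0.13432948]
n [0.52767187 0.1494507  0.83619788]
std 0.0006742674926108019
yaw 0.2759981980832107
th 0.5804829630468533
q [[396.  74.]
 [405. 187.]
 [246. 187.]
 [254.  73.]]
Q [[ 0.65764717 -0.13193033  0.09457088]
 [ 0.54438134 -0.16429283  0.17182985]
 [ 0.49819779 -0.00330474  0.17220055]
 [ 0.61248244  0.02931764  0.09425222]]
edge yaw 0.2762350910539244 widths 0.16745406296671433 0.16748200025819074 len 0.14150226426583146
hinge [ 0.63745086 -0.0506187   0.08680351]
wing h [0.01063717 0.02974291 0.03681831] 768
rect ((0.3438597619533539, -0.22278228402137756), (0.04339449852705002, 0.01101387944072485), 80.02892303466797) ctr [ 0.57011801 -0.06940285  0.18137097]
wing ang 1.4079000500467744 along -0.033315792564741896 0.00047670276073213626
```

```bash
cat >> h.py <<'E'
YAW,HINGE=.276,np.array([.6375,-.0506,.0855])
def wingpose(th,phi,k=1,up=0.,h=.034):
    """TCP pose gripping the wing with panel at th, fastener at phi; h = height of the grasp point over the panel's underside"""
    from scipy.spatial.transform import Rotation as Ro
    A=Ro.from_euler("z",YAW).as_matrix()@Ro.from_euler("y",th).as_matrix()
    F=A@Ro.from_euler("z",phi).as_matrix()@np.diag([k,-k,-1.])
    return HINGE+A@[-.110,0,h+up+.006],F
E
python3 - <<'E'
from rig import *
from h import *
for k in(1,-1):
    for th,phi,up in((.58,1.408,.09),(.58,1.408,0),(.3,1.408,0),(.08,1.408,0),(.08,.7,0),(.08,0,0),(0,0,0)):
        p,F=wingpose(th,phi,k,up); q=inverse_kinematics(p,F); print(k,th,phi,up,p.round(3),None if q is None else np.round(q,2))
E
```

```text
1 0.58 1.408 0.09 [ 0.618 -0.056  0.255] [-0.33  0.7   0.51  1.29 -0.09  1.76  0.29]
1 0.58 1.408 0 [ 0.57  -0.07   0.179] [-0.34  0.69  0.51  1.5  -0.09  1.56  0.29]
1 0.3 1.408 0 [ 0.548 -0.076  0.156] [-0.35  0.53  0.52  1.74 -0.14  1.21  0.32]
1 0.08 1.408 0 [ 0.535 -0.08   0.134] [-0.33  0.42  0.51  1.92 -0.21  0.93  0.39]
1 0.08 0.7 0 [ 0.535 -0.08   0.134] [-0.42  0.45  0.62  1.93 -0.28  0.93 -0.26]
1 0.08 0 0 [ 0.535 -0.08   0.134] [-0.47  0.46  0.69  1.93 -0.32  0.94 -0.91]
1 0 0 0 [ 0.532 -0.081  0.126] [-0.45  0.43  0.67  2.   -0.36  0.84 -0.87]
-1 0.58 1.408 0.09 [ 0.618 -0.056  0.255] [-0.54  0.85  0.99  1.3  -0.32  1.79 -2.6 ]
-1 0.58 1.408 0 [ 0.57  -0.07   0.179] [-0.57  0.84  0.95  1.51 -0.32  1.6  -2.59]
-1 0.3 1.408 0 [ 0.548 -0.076  0.156] [-0.61  0.66  0.94  1.76 -0.38  1.26 -2.57]
-1 0.08 1.408 0 [ 0.535 -0.08   0.134] [-0.62  0.54  0.93  1.94 -0.47  0.99 -2.5 ]
-1 0.08 0.7 0 [ 0.535 -0.08   0.134] [ 0.87  0.7  -1.18  1.86  0.71  1.18  1.97]
-1 0.08 0 0 [ 0.535 -0.08   0.134] [-0.13  0.4   0.23  1.91 -0.08  0.92  1.99]
-1 0 0 0 [ 0.532 -0.081  0.126] [-0.11  0.37  0.23  1.98 -0.11  0.81  2.03]
```

All of it is reachable with k=1, so I'll grip the wing along the panel normal and swing the panel down.

Run:
```python
from rig import *
from h import *
def rep(m): s=sense(); print(m,round(s["time_s"],2),"gap",round(s["finger_gap"],4),"F",np.round(s["wrist_force"],1),"p",s["position"].round(4))
command_gripper(.06,30)
movep(*wingpose(.58,1.408,1,.09)); rep("above")
p,F=wingpose(.58,1.408); hit=move_l(p,F,feed=.08,until_force=12); rep(f"down hit={hit}")
if not hit:
    command_gripper(0,40); rep("grip")
    if .006<sense()["finger_gap"]<.014:
        for th in (.5,.42,.34,.26,.2,.14,.09):
            p,F=wingpose(th,1.408); hit=move_l(p,F,feed=.08,until_force=30); rep(f"th {th} {hit}")
            if hit: break
a,d=camera("top"); cv2.imwrite("pics/t2.png",cv2.resize(a[110:260,250:450],None,fx=3,fy=3)[...,::-1])
```

```text
above 5.06 gap 0.06 F [-1.   1.   0.7] p [ 0.6176 -0.0565  0.2552]
down hit=False 6.33 gap 0.06 F [ 0.4 -0.1  0.5] p [ 0.5706 -0.0696  0.1796]
grip 6.93 gap 0.0 F [-0.3  0.3 -0.2] p [ 0.5701 -0.0697  0.1792]
```

View pics/t2.png

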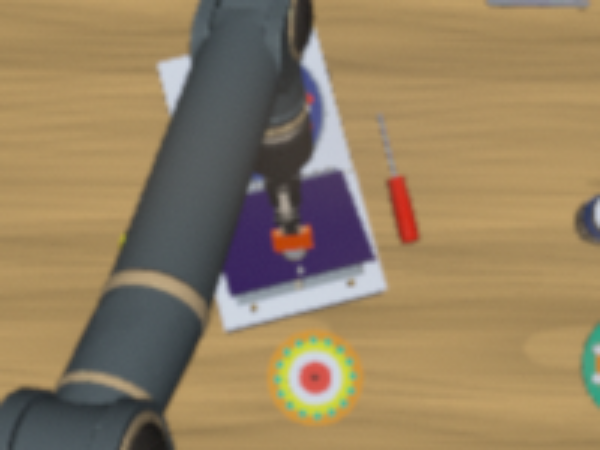

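The fingers look shut just hinge-side of the wing and missed it. I'll look with the wrist camera.

Run:
```python
from rig import *
from h import *
st=sense(); a,d=camera("wrist"); w=camera_params("wrist")
np.savez("pics/w2.npz",p=a,d=d,K=w["K"],T=w["tool_from_camera"],R=st["tcp_rot"],t=st["position"])
cv2.imwrite("pics/w2.png",a[...,::-1]); print(st["finger_gap"],st["gripper_force"],st["tcp_rot"],wingpose(.58,1.408))
L=locate("pics/w2.npz",.05); print(L["th"],L["yaw"],L["c"])
```

```text
9.974180318866531e-05 0.0 [[-0.13847141  0.83833347 -0.52727855]
 [ 0.98637432  0.06898633 -0.14935387]
 [-0.08883333 -0.54077526 -0.83646324]] (array([ 0.57006275, -0.06970015,  0.17924114]), array([[-0.13846472,  0.83833179, -0.52728297],
       [ 0.98637622,  0.06898585, -0.14934158],
       [-0.08882273, -0.54077792, -0.83646265]]))
0.5805720655752254 0.2758736425878004 [ 0.57672924 -0.03837091  0.12894864]
```

View pics/w2.png

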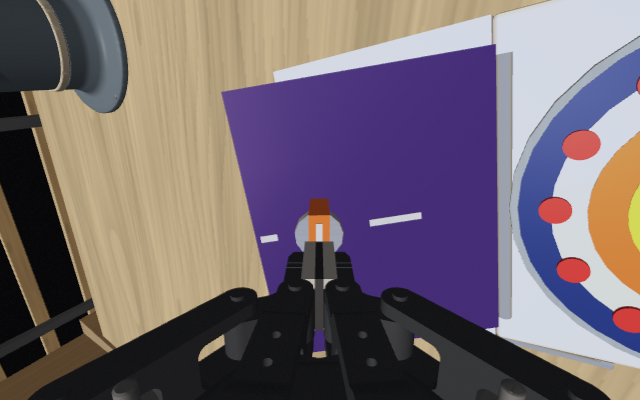

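Run:
```python
from h import *
for fn,px in(("w2",[(319,210),(319,228),(310,248),(328,248),(310,260),(328,260),(310,275),(312,300)]),("w1",[(215,258),(205,262),(220,290),(425,258),(440,290),(180,275)])):
    f=np.load(f"pics/{fn}.npz"); T=f["T"]; X=cloud(f["d"],f["K"],T[:3,:3],T[:3,3])
    for u,v in px: print(fn,(u,v),f["p"][v,u],(X[v,u]*1000).round(1),"tool mm")
```

```text
w2 (319, 210) [106  46  21] [22.1  0.3  5.3] tool mm
w2 (319, 228) [205 208 213] [16.2  0.3 -3.6] tool mm
w2 (310, 248) [78 75 73] [ 10.9  -3.7 -14.2] tool mm
w2 (328, 248) [78 75 73] [ 11.    4.2 -14.4] tool mm
w2 (310, 260) [78 76 73] [ 10.9  -3.4 -25.6] tool mm
w2 (328, 260) [78 75 73] [ 10.9   3.9 -25.6] tool mm
w2 (310, 275) [78 75 73] [ 11.5  -3.1 -38.6] tool mm
w2 (312, 300) [18 18 19] [  8.8  -2.1 -50.5] tool mm
w1 (215, 258) [ 9  9 10] [ 11.5 -42.9 -22.7] tool mm
w1 (205, 262) [66 64 62] [ 12.1 -45.3 -27.5] tool mm
w1 (220, 290) [10  9 10] [ -4.9 -42.8 -20.5] tool mm
w1 (425, 258) [13 11 12] [ 12.   43.6 -23.7] tool mm
w1 (440, 290) [12 10 11] [  9.9  42.7 -44.1] tool mm
w1 (180, 275) [14 14 16] [  8.5 -54.2 -31.3] tool mm
```

Measured in the camera, the shut fingertips stand at about tool z = −10 mm, not the stated +25 mm. They closed 6 mm above the wing's top, which is at −3.6 mm. I'll correct the reach by about 33 mm with a force guard, check the grip, then swing the panel down.

Run:
```python
from rig import *
from h import *
U=-.032
def rep(m): s=sense(); print(m,round(s["time_s"],2),"gap",round(s["finger_gap"],4),"F",np.round(s["wrist_force"],1),"p",s["position"].round(4))
command_gripper(.045,30)
p,F=wingpose(.58,1.408,up=U); hit=move_l(p,F,feed=.05,until_force=8); rep(f"down hit={hit}")
command_gripper(0,40); rep("grip")
st=sense(); a,d=camera("wrist"); cv2.imwrite("pics/w3.png",a[...,::-1])
if .006<sense()["finger_gap"]<.014:
    for th in (.5,.42,.34,.26,.2,.14,.09):
        p,F=wingpose(th,1.408,up=U); hit=move_l(p,F,feed=.08,until_force=30); rep(f"th {th} {hit}")
        if hit: break
    a,d=camera("wrist"); cv2.imwrite("pics/w4.png",a[...,::-1])
```

```text
down hit=False 8.32 gap 0.045 F [-0.1  0.6  0.3] p [ 0.5534 -0.0745  0.1526]
grip 8.66 gap 0.0241 F [-0.2  0.6  1.2] p [ 0.5534 -0.0745  0.1528]
```

View pics/w3.png

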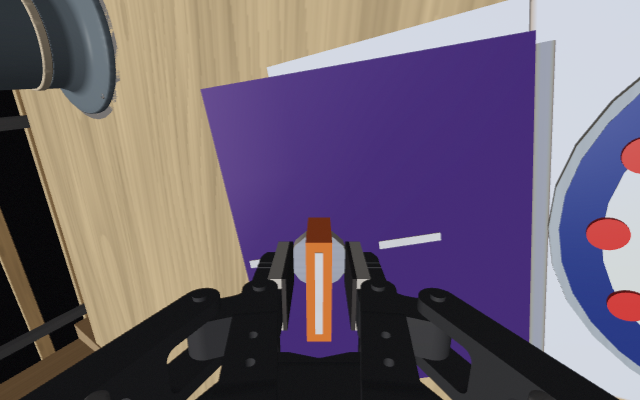

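Run:
```python
from rig import *
s=sense(); print(s["finger_gap"],s["gripper_force"],s["wrist_force"])
```

```text
0.024129236655830638 39.183881878852844 [0.0353646  0.37128385 2.26743048]
```

The wing is centred between the open pads, but they closed on the steel boss, so they are slightly too deep. I'll back off 8 mm and grip again.

```bash
sed -i 's/^YAW/U=-.024\nYAW/' h.py
cat >> h.py <<'E'
def rep(m):
    from rig import sense
    s=sense(); print(m,round(s["time_s"],2),"gap",round(s["finger_gap"],4),round(float(s["gripper_force"]),1),"F",np.round(s["wrist_force"],1),"p",s["position"].round(4))
E
python3 - <<'E'
from rig import *
from h import *
command_gripper(.045,30)
p,F=wingpose(.58,1.408,up=U); move_l(p,F,feed=.05); 
command_gripper(0,40); rep("grip")
if .006<sense()["finger_gap"]<.014:
    for th in (.5,.42,.34,.26,.2,.14,.09):
        p,F=wingpose(th,1.408,up=U); hit=move_l(p,F,feed=.08,until_force=30); rep(f"th {th} {hit}")
        if hit: break
a,d=camera("wrist"); cv2.imwrite("pics/w4.png",a[...,::-1])
E
```

```text
grip 9.76 gap 0.009 43.5 F [-0.2 -0.5 -0. ] p [ 0.5572 -0.0733  0.1591]
th 0.5 False 10.02 gap 0.0088 43.3 F [ 0.4 -0.7 -2.6] p [ 0.5519 -0.0748  0.1524]
th 0.42 False 10.28 gap 0.0091 43.3 F [-1.   0.4 -2.9] p [ 0.5471 -0.0762  0.1452]
th 0.34 False 10.53 gap 0.0094 43.4 F [-2.2 -0.1 -0.8] p [ 0.5428 -0.0774  0.1375]
th 0.26 False 10.79 gap 0.009 43.4 F [-1.3 -0.9 -1.2] p [ 0.5391 -0.0784  0.1295]
th 0.2 False 11.04 gap 0.0093 43.4 F [-2.3 -0.5 -1.8] p [ 0.5366 -0.0791  0.1232]
th 0.14 False 11.29 gap 0.0091 43.4 F [-3.2 -1.6 -1.4] p [ 0.5347 -0.0797  0.1168]
th 0.09 False 11.54 gap 0.0087 43.8 F [-3.3 -0.2  1.3] p [ 0.5333 -0.0801  0.1116]
```

View pics/w4.png

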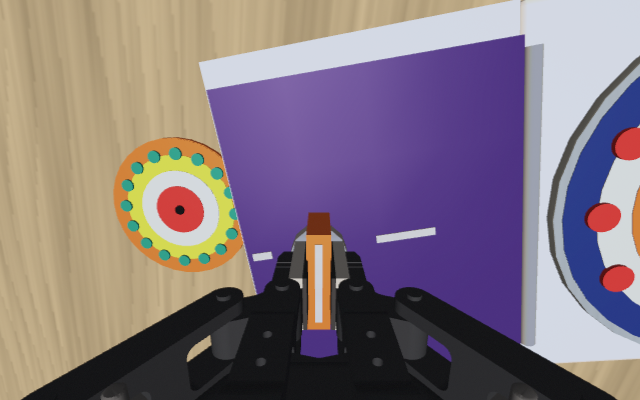

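The wing is gripped and the panel is down at about 0.09, with the line running from (319,245) to (319,325). Next I turn it clockwise.

Run:
```python
from rig import *
from h import *
for phi in np.linspace(1.408,0,8)[1:]:
    movep(*wingpose(.09,phi,up=U)); rep(f"phi {phi:.2f}"); print(sense()["ft_torque"].round(2))
st=sense(); a,d=camera("wrist"); w=camera_params("wrist")
np.savez("pics/w5.npz",p=a,d=d,K=w["K"],T=w["tool_from_camera"],R=st["tcp_rot"],t=st["position"])
cv2.imwrite("pics/w5.png",a[...,::-1])
L=locate("pics/w5.npz",.05); print("th",L["th"],"yaw",L["yaw"])
```

```text
phi 1.21 11.88 gap 0.0091 44.2 F [-4.6 -0.4  4.1] p [ 0.5333 -0.0801  0.1115]
[-0.15  0.98 -0.01]
phi 1.01 12.16 gap 0.0091 44.2 F [-4.8 -1.1  4.1] p [ 0.5333 -0.0801  0.1115]
[-0.17  1.04 -0.05]
phi 0.80 12.44 gap 0.0089 44.3 F [-3.9 -1.3  5.8] p [ 0.5333 -0.0801  0.1114]
[-0.14  1.04 -0.1 ]
phi 0.60 12.72 gap 0.0089 44.3 F [-3.9 -1.   4.7] p [ 0.5333 -0.0801  0.1114]
[-0.11  1.07 -0.05]
phi 0.40 13.01 gap 0.009 44.3 F [-5.2 -0.7  4.3] p [ 0.5333 -0.0801  0.1114]
[-0.05  1.11 -0.09]
phi 0.20 13.29 gap 0.0087 44.4 F [-5.2  0.2  5.9] p [ 0.5332 -0.0801  0.1114]
[-0.02  1.15 -0.09]
phi 0.00 13.57 gap 0.0089 44.4 F [-5.7  0.1  4.8] p [ 0.5332 -0.0801  0.1114]
[ 0.05  1.15 -0.07]
th 0.08762107250074533 yaw 0.27420992280084633
```

View pics/w5.png

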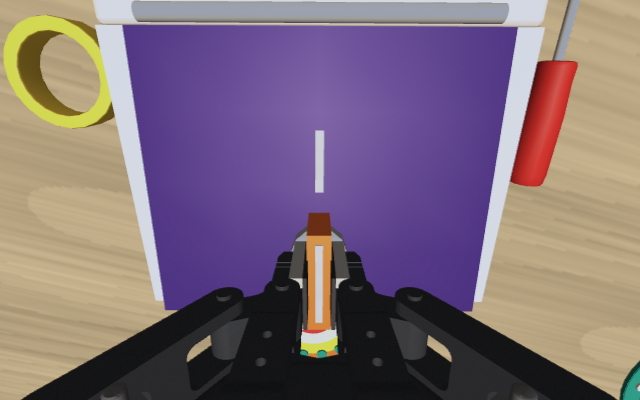

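The wing's line (column 319) is in line with the rear mark (columns 318–321), so it is aligned. Now I press the panel home.

Run:
```python
from rig import *
from h import *
command_gripper(0,90); rep("grip")
f0=sense()["wrist_force"][2]
for th in (.07,.05,.03,.015,.0,-.01,-.02,-.03,-.04,-.05):
    p,F=wingpose(max(th,0),0,up=U); p[2]+=min(th,0)*.11
    move_l(p,F,feed=.03); sleep(.15); rep(f"th {th}"); f=sense()["wrist_force"][2]
    if f-f0>27: break
sleep(.3)
st=sense(); a,d=camera("wrist"); w=camera_params("wrist")
np.savez("pics/w6.npz",p=a,d=d,K=w["K"],T=w["tool_from_camera"],R=st["tcp_rot"],t=st["position"])
cv2.imwrite("pics/w6.png",a[...,::-1]); rep("end")
L=locate("pics/w6.npz",.05); print("th",L["th"],L["n"],"c",L["c"])
```

```text
grip 13.84 gap 0.0079 92.0 F [-5.8 -0.   5.5] p [ 0.5332 -0.0801  0.1114]
th 0.07 14.24 gap 0.0083 92.3 F [-6.2  0.2  5.7] p [ 0.5327 -0.0802  0.1092]
th 0.05 14.64 gap 0.0082 92.4 F [-5.2 -0.3  5.9] p [ 0.5323 -0.0803  0.1071]
th 0.03 15.04 gap 0.0078 92.5 F [-5.1 -0.5  6.7] p [ 0.5319 -0.0804  0.1049]
th 0.015 15.44 gap 0.0079 92.6 F [-5.3  0.5  7.3] p [ 0.5317 -0.0806  0.1033]
th 0.0 15.84 gap 0.0083 92.8 F [-6.9 -0.1  9.9] p [ 0.5314 -0.0806  0.1019]
th -0.01 16.24 gap 0.0079 94.4 F [-9.6  1.3 18.3] p [ 0.5315 -0.0806  0.1018]
th -0.02 16.64 gap 0.0081 95.8 F [-12.3   2.2  27.3] p [ 0.5315 -0.0806  0.1017]
th -0.03 17.04 gap 0.0083 97.2 F [-15.8   2.5  37. ] p [ 0.5316 -0.0806  0.1017]
end 17.39 gap 0.0082 97.2 F [-15.1   3.4  36.1] p [ 0.5316 -0.0806  0.1017]
th 0.000317121473594031 [ 2.96631289e-04 -1.12142337e-04  9.99999950e-01] c [ 0.57964682 -0.06702119  0.09137523]
```

View pics/w6.png

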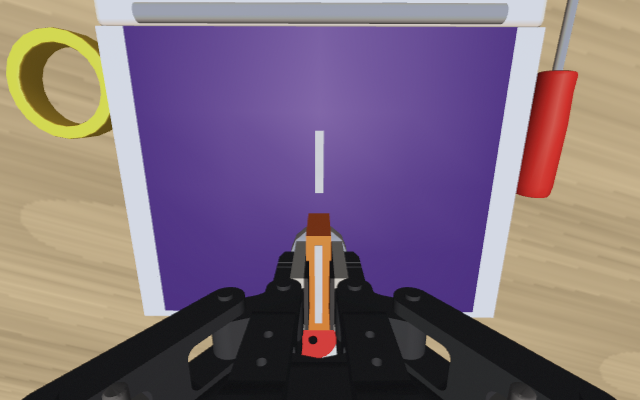

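The panel is flush (fitted angle 0.0003 rad) against a hard stop, and the line is still aligned at column 319. I'll ease the push a little and hand in.

Run:
```python
from rig import *
from h import *
p,F=wingpose(0,0,up=U); p[2]-=.0023; move_l(p,F,feed=.03); sleep(.3); rep("hold"); print(finish_job())
```

```text
hold 17.94 gap 0.0081 95.7 F [-11.5   2.4  28.5] p [ 0.5315 -0.0806  0.1017]
the job is handed in; nothing more can be done
None
```

I swung the panel down, turned the wing into line with the marks, and pressed the panel flush. I handed the job in at about 18 s with the arm still holding it down at about 28 N; the result of the judging was not shown.

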